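# Roll the rolling pin to the line on the pastry board

## Robot

A 6-joint arm with a two-finger parallel gripper is mounted at the origin on the work surface. World frame = base frame: x ahead of the robot, y to its left, z up, the work surface at z = 0. Lengths are in m, angles in rad, forces in N, time in s.
With the tool pointing down it reaches from about 0.425 to 0.95 m from the base axis. Payload 14.7 kg.
Tool frame: the origin (TCP) lies midway between the tips of the shut fingers; the grasp point (between the pads) lies env.grip_point_offset behind it (env.grip_point_offset is the distance from the TCP to the grasp point, in m); z points along the fingers, y is the direction in which the jaws open and shut (so a half turn about z gives the same grasp; the last joint's range is limited). The gripper opens to 85 mm and grips with 20 to 120 N. Pads are 22 mm wide; open, the fingers measure 114 mm over their backs; the gripper's body (76 mm by 85 mm) begins 54 mm behind the grasp point. The pads swing forward as they close: fully open they stand 13 mm farther back than shut.
Start: joints at [1.165, 0.48, 1.596, -0, 1.065, -0.047], TCP at [0.228, 0.609, 0.231] pointing down, gripper open.
Joint ranges: [-2.75, 2.75], [-0.82, 2.05], [0.23, 2.67], [-1.56, 4.7], [0.09, 2.69], [-2.92, 2.92]. Speed limits (rad/s): [1.89, 1.89, 2.39, 3.01, 3.01, 3.01].

## Interface

Orientations are given as a unit quaternion [w, x, y, z].
In Python, from station import env gives the robot as it stands.
- The arm moves only by the shell command python3 -m jog 'ROWS' [FORCE]. ROWS is JSON, a list that holds one entry, the list of rows, each a list of 5 numbers: the shift along the world's x, y, z in m, then the turn about the world's z in degrees, then the opening, from 0 (shut) to 1 (fully open). A call has 1 to 10 rows; each row shifts and turns the pose as measured when the row begins; what a row does not reach is not made up. A row lasts 1/12 s, in which the tool goes at most 41.7 mm and 7.16 degrees, less where a joint would pass 70% of its speed; a pose out of reach is approached as far as the arm can. A call with a gripper value outside its range is refused whole. The fingers move at their own pace and stop on an object; FORCE is the grip in N (left out, the last holds). Time passes only in rows, so rows that do not move let the fingers close. It gives the time, the measured TCP pose, the force and the opening at its end, in the units of the state.
- env.get_obs(): the state, without advancing time (a new reading comes with each control period).
- env.get_image(name): name is "scene" or "side" or "wrist"; returns a dict with "pixels" (384x512x3 uint8, blue, green, red), "range_z" (384x512 float32, m along the optical axis (not along the pixel's ray), 0 where there is no reading), "fx", "fy", "cx", "cy" (pixels), "k1" (the pictures are not rectified: a ray, as slopes to the right and down, at radius r is drawn at 1 + k1 r^2 times it, then the intrinsics apply), "extrinsics" (4x4, takes a point from world to camera coordinates); the wrist camera has in their place "mount" (4x4, takes a point from camera to tool coordinates, whose origin is the TCP and whose axes are the flange's). Camera axes: x right, y down, z forward; pixel columns grow to the right and rows downward; lengths in m; the calibration is good to about 2 mm. A picture is of the moment at which its call begins: read the wrist's pose just before it.
- env.job_done(): hands the job in, once; it reports no verdict.
The state is a dict: "clock": time; "q": joint angles; "qvel": joint speeds; "joint_efforts": joint torques, N m; "eef_pos": TCP position; "tool_rot": TCP orientation; "ft_force": force on the tool from outside, world axes, zero at the start; "wrist_torque": the same for the moment, N m; "opening": opening from 0.0 (shut) to 1.0 (fully open).
Only numpy, scipy, OpenCV 4.12 (cv2) and the standard library are available. Lean on these libraries where they do the work, as an engineer would, in place of code of your own. Each camera call takes 0.05 s, during which the arm holds its last target.

## Task

Set the rolling pin on the dark line of the pastry board, ready for the next sheet of dough: roll it there by pushing on its upper half with the fingertips, in as many strokes as needed, so that it stops right over the line, lying along it, and is left at rest. It must roll, not just be shoved along; do not lift it off the board, and do not push it low down, on its lower half. Leave everything else on the table where it is.

Things in the scene. Friction and masses are not known exactly. Their poses are not given: they have to be found in the camera images.
- pin: loose wooden rolling pin, about 0.45 kg: barrel 66 mm in diameter, 180 mm long, with a fixed 27 mm thick, 40 mm long handle at each end. Origin on its axis at mid-length, 33 mm above the board's top. x runs along it; y and z turn as it rolls (z is up at the start). Lies within 4 degrees of parallel to the line. Rolling, it advances half as far as its top surface; let go at 0.1 m/s it stops within about 15 mm.
- line: dark wood line inlaid flush in the board's top, 5 mm wide, 460 mm long, where the pin must stop; only a mark, nothing to feel. Origin at its middle, on the board's top (20 mm above the table). x along the line, y level and square to it (the pin rolls along y or -y), z up. The pin starts 85 to 220 mm from it, on either side.
- board: fixed pale wooden pastry board, 480 mm along its x, 500 mm along its y, 20 mm thick. Origin at the centre of its underside; its axes are parallel to those of the line.
- shaker: bystander: upright metal sugar shaker, 60 mm in diameter, 115 mm high, loose on the board on the far side of the line from the pin, 85 to 220 mm from the line. Origin at the centre of its underside.
- cutter: bystander: steel pastry cutter ring, 52 mm in diameter, 35 mm high, loose on the board beyond the end of the pin. Origin at the centre of its underside.
- bowl: bystander: steel mixing bowl, 170 mm wide, 85 mm high, on the table left of the board. Origin at the centre of its underside.
- lid: bystander: white plastic tub lid, 120 mm across, 12 mm thick, on the table left of the board. Origin at the centre of its underside.
- knife: bystander: small paring knife with a wooden handle, 190 mm long, 15 mm thick, on the table right of the board. Origin under the joint of handle and blade.
- brush: bystander: pastry brush, 210 mm long, 20 mm thick, on the table right of the board. Origin under its middle.

How it is judged:
On the way:
1. the pin has rolled well over a quarter turn from where it started (angle between pin's own z axis and vertical above 1.8 rad), for 0.1 s.
At the end, for the whole second after the job is handed in: the pin lies at rest on the board with the middle of its axis within 12 mm of the line (and within 50 mm of the line's middle along it), parallel to the line within 0.16 rad, untouched (y of pin in the frame of line between -0.012 and 0.012 m and x of pin in the frame of line between -0.05 and 0.05 m and z of pin in the frame of line between 0.029 and 0.037 m and angle between the x axis of pin and the x axis of line, either way round below 0.16 rad and linear speed of pin below 0.01 m/s and angular speed of pin below 0.3 rad/s).
It fails at once if the pin is lifted off the board (more than 10 mm) (height (world z) of pin above 0.063 m).
It fails at once if the pin falls off the board (height (world z) of pin below 0.043 m).
It fails at once if the pin is pushed on its lower half: the fingers touch it with the grasp point (19 mm behind the fingertips) less than 20 mm above the pin's axis (contact force between the fingers and pin above 0.5 N and height (world z) of the grasp point below 0.073 m).
It fails at once if a bystander is moved more than 20 mm (distance of any of shaker, cutter, bowl, lid, knife, brush from where it was at the start of the episode above 0.02 m).
It also fails if it takes over 54 s, if anything falls off the work surface, if the arm or the gripper's body presses on something with over 40 N, if the wrist force passes 120 N, or if a joint passes its speed limit or range.

## Working session

There is one attempt and no reset: what is moved stays moved. The work goes in short steps, Python scripts to look and compute and a shell command to move; the robot and the scene stay as the last step left them, time stands still between calls to the robot, and variables do not carry over. Pictures are saved under pics/ and viewed, and the job is handed in when it is done.

```bash
ls; mkdir -p pics
python3 - <<'E'
from station import env
import cv2,numpy as np
o=env.get_obs();print({k:np.round(v,3) for k,v in o.items()},env.grip_point_offset)
for n in("scene","side","wrist"):
    im=env.get_image(n);cv2.imwrite(f"pics/{n}0.png",im["pixels"])
    print(n,{k:np.round(im[k],3).tolist() for k in im if k not in("pixels","range_z")},(im["range_z"]>0).mean())
E
```

```text
pics
{'clock': np.float64(0.0), 'q': array([ 1.165,  0.481,  1.597,  0.   ,  1.065, -0.047]), 'qvel': array([-0.001, -0.001,  0.001, -0.   ,  0.   ,  0.001]), 'joint_efforts': array([ 2.0000e-03, -9.5064e+01, -4.3018e+01, -0.0000e+00,  1.2000e-02,
       -0.0000e+00]), 'eef_pos': array([0.228, 0.608, 0.231]), 'tool_rot': array([-0.   ,  0.178,  0.984, -0.001]), 'ft_force': array([ 0.308,  0.605, -0.549]), 'wrist_torque': array([ 0.01 , -0.047,  0.009]), 'opening': np.float64(1.001)} 0.0187
scene {'fx': 464.139, 'fy': 464.139, 'cx': 254.873, 'cy': 187.461, 'k1': -0.131, 'extrinsics': [[-0.031, 1.0, 0.008, 0.017], [0.836, 0.03, -0.548, -0.436], [-0.548, -0.01, -0.837, 1.658], [0.0, 0.0, 0.0, 1.0]]} 0.996063232421875
side {'fx': 454.416, 'fy': 454.416, 'cx': 250.613, 'cy': 184.149, 'k1': -0.154, 'extrinsics': [[0.804, -0.595, -0.003, -0.442], [-0.385, -0.517, -0.765, 0.254], [0.453, 0.616, -0.644, 1.048], [0.0, 0.0, 0.0, 1.0]]} 0.9962158203125
wrist {'fx': 273.713, 'fy': 273.713, 'cx': 258.569, 'cy': 191.756, 'k1': -0.013, 'mount': [[0.002, -0.957, -0.291, 0.073], [1.0, 0.001, 0.001, -0.001], [-0.001, -0.291, 0.957, -0.143], [0.0, 0.0, 0.0, 1.0]]} 0.9960988362630209
```

View pics/scene0.png

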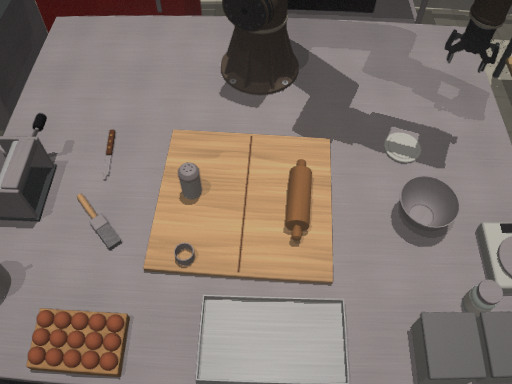

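View pics/side0.png

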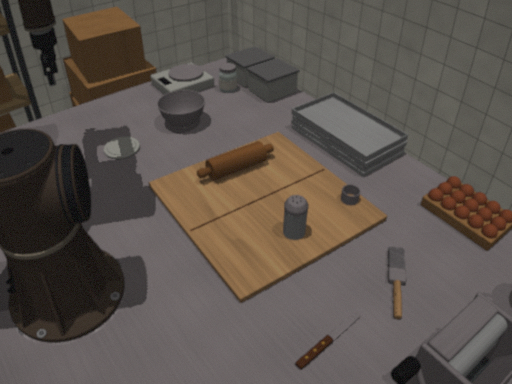

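The scene view shows the line running from about (250,136) to (240,271). The pin is at about (298,198), on the +y side, with the shaker at (190,180) and the cutter at (185,255). I'll measure these next.

```bash
cat > h.py <<'E'
from station import env
import cv2,numpy as np
def rays(im,uv):
    uv=np.asarray(uv,float).reshape(-1,2)
    d=(uv-[im["cx"],im["cy"]])/[im["fx"],im["fy"]]
    s=d.copy()
    for _ in range(20): s=d/(1+im["k1"]*(s**2).sum(1,keepdims=True))
    E=np.array(im["extrinsics"]);R=E[:3,:3];t=E[:3,3]
    return -R.T@t,np.c_[s,np.ones(len(s))]@R
def onplane(im,uv,z):
    c,d=rays(im,uv); return c+d*((z-c[2])/d[:,2])[:,None]
def cloud(im):
    v,u=np.mgrid[:384,:512];c,d=rays(im,np.c_[u.ravel(),v.ravel()])
    P=c+d*im["range_z"].reshape(-1,1); return P.reshape(384,512,3)
def wristim(o=None):
    from scipy.spatial.transform import Rotation as Ro
    o=env.get_obs();im=env.get_image("wrist")
    T=np.eye(4);q=o["tool_rot"];T[:3,:3]=Ro.from_quat([q[1],q[2],q[3],q[0]]).as_matrix();T[:3,3]=o["eef_pos"]
    im["extrinsics"]=np.linalg.inv(T@np.array(im["mount"]));return im
def fit(P):
    m=P.mean(0);U=np.linalg.svd(P-m)[2][0] if len(P)<2000 else np.linalg.eigh(np.cov((P-m).T))[1][:,-1]
    return m,U*np.sign(U[0])
def measure(n,verbose=True):
    im=env.get_image(n) if isinstance(n,str) else n
    px=im["pixels"];hsv=cv2.cvtColor(px,cv2.COLOR_BGR2HSV);P=cloud(im)
    top=onplane(im,np.c_[np.mgrid[:384,:512][1].ravel(),np.mgrid[:384,:512][0].ravel()],0.02).reshape(384,512,3)
    return im,hsv,P,top
E
python3 - <<'E'
from h import *
for n in("scene","side"):
    im,hsv,P,top=measure(n)
    pal=((hsv[...,0]>8)&(hsv[...,0]<22)&(hsv[...,1]>90)&(hsv[...,2]>110)).astype(np.uint8)
    print(n,hsv[200,300],hsv[240,200],hsv[200,245])
    k,l,st,ce=cv2.connectedComponentsWithStats(pal);order=np.argsort(-st[1:,4])[:4]+1
    print([(st[i].tolist(),ce[i].round().tolist()) for i in order])
    m=(P[...,2]>0.035)&(P[...,2]<0.2)&(P[...,0]>0.4)&(P[...,0]<1.05)&(abs(P[...,1])<0.35)
    k,l,st,ce=cv2.connectedComponentsWithStats(m.astype(np.uint8))
    for i in range(1,k):
        if st[i,4]>40:
            Q=P[l==i];print(st[i],ce[i].round(),"min",Q.min(0).round(3),"max",Q.max(0).round(3),"mean",Q.mean(0).round(3))
    bz=P[(pal>0)];print("board z",np.median(bz[:,2]))
E
```

```text
scene [ 13 142 145] [ 14 112 193] [ 12 130 108]
[([144, 130, 189, 152, 23068], [246.0, 207.0]), ([26, 308, 101, 66, 2784], [78.0, 341.0]), ([77, 194, 20, 24, 164], [86.0, 205.0]), ([177, 249, 15, 10, 104], [184.0, 254.0])]
[ 285  159   27   82 1630] [298. 199.] min [0.459 0.083 0.035] max [0.717 0.159 0.09 ] mean [0.603 0.119 0.074]
[178 162  23  35 614] [189. 179.] min [ 0.527 -0.211  0.035] max [ 0.586 -0.155  0.138] mean [ 0.567 -0.179  0.102]
[174 243  21  21 169] [184. 253.] min [ 0.736 -0.205  0.035] max [ 0.788 -0.153  0.058] mean [ 0.763 -0.18   0.047]
[  197   295   151    75 10410] [272. 333.] min [ 0.884 -0.122  0.049] max [1.05  0.224 0.084] mean [0.968 0.053 0.061]
[100 313  27  50 731] [113. 337.] min [ 0.928 -0.35   0.035] max [ 1.05  -0.306  0.064] mean [ 0.993 -0.326  0.05 ]
board z 0.019700627450496055
side [174  14  92] [ 16 120 138] [ 16 120 144]
[([150, 132, 237, 167, 17334], [263.0, 215.0]), ([64, 7, 75, 33, 1394], [99.0, 23.0]), ([395, 280, 7, 36, 197], [398.0, 299.0]), ([85, 70, 60, 18, 114], [110.0, 80.0])]
[ 292   95  110   72 3607] [345. 131.] min [ 0.879 -0.125  0.035] max [1.05  0.229 0.08 ] mean [0.954 0.037 0.058]
[ 196  141   78   39 1448] [235. 160.] min [0.454 0.079 0.035] max [0.714 0.155 0.086] mean [0.572 0.105 0.066]
[427 176  34  25 358] [444. 188.] min [ 0.926 -0.35   0.035] max [ 1.05  -0.312  0.059] mean [ 0.986 -0.335  0.049]
[342 185  19  16 181] [351. 192.] min [ 0.732 -0.209  0.035] max [ 0.786 -0.156  0.054] mean [ 0.759 -0.183  0.045]
[283 195  26  41 850] [295. 215.] min [ 0.52  -0.216  0.035] max [ 0.577 -0.162  0.134] mean [ 0.539 -0.197  0.096]
board z 0.017276499537557666
```

```bash
cat >> h.py <<'E'
def lineaxis(n):
    im,hsv,P,top=measure(n);g=cv2.cvtColor(im["pixels"],cv2.COLOR_BGR2GRAY)
    bh=cv2.morphologyEx(g,cv2.MORPH_BLACKHAT,np.ones((9,9),np.uint8))
    m=(bh>35)&(abs(P[...,2]-.02)<.012)&(top[...,0]>.36)&(top[...,0]<.9)&(abs(top[...,1])<.3)
    k,l,st,ce=cv2.connectedComponentsWithStats(m.astype(np.uint8),connectivity=8)
    T=top[m];X=T[:,:2].astype(np.float32)
    # robust: RANSAC by coarse y hist
    rng=np.random.default_rng(0);best=None
    for _ in range(400):
        a,b=X[rng.choice(len(X),2,False)]
        d=b-a;L=np.hypot(*d)
        if L<.1: continue
        r=abs((X-a)@np.array([-d[1],d[0]])/L);c=(r<.005).sum()
        if best is None or c>best[0]: best=(c,r<.005)
    Y=X[best[1]];vx,vy,x0,y0=cv2.fitLine(Y,cv2.DIST_HUBER,0,.01,.01).ravel()
    if vx<0: vx,vy=-vx,-vy
    s=(Y-[x0,y0])@[vx,vy];mid=np.array([x0,y0])+.5*(s.min()+s.max())*np.array([vx,vy])
    return mid,np.arctan2(vy,vx),s.max()-s.min(),len(Y)
def pinaxis(n):
    """top-normal based: circle fit of cross-section from cloud, known only as loose"""
    im,hsv,P,top=measure(n)
    m=(P[...,2]>.03)&(P[...,2]<.105)&(P[...,0]>.4)&(P[...,0]<.8)&(P[...,1]>-.13)&(P[...,1]<.27)&(hsv[...,0]>3)&(hsv[...,0]<18)&(hsv[...,1]>120)
    k,l,st,ce=cv2.connectedComponentsWithStats(m.astype(np.uint8));i=1+np.argmax(st[1:,4]);Q=P[l==i]
    # iterative: axis direction along, cross-section circle fit, barrel points
    from scipy.optimize import least_squares
    mid=(Q.min(0)+Q.max(0))/2;B=Q[abs(Q[:,0]-mid[0])<.075]
    f=lambda p:np.hypot(B[:,1]-(p[0]+p[1]*(B[:,0]-mid[0]))/1,(B[:,2]-p[2]))-p[3]
    r=least_squares(f,[mid[1],0,.053,.033],loss='soft_l1',f_scale=.002).x
    s=Q[:,0];return np.array([mid[0],r[0]]),np.arctan(r[1]),r[2],r[3],(s.min(),s.max()),len(Q)
E
python3 - <<'E'
from h import *
for n in("scene","side"):
    L=lineaxis(n);p=pinaxis(n);print(n,"line",L);print(" pin",p)
    a=L[1];d=p[0]-L[0];print(" rel x,y",d@[np.cos(a),np.sin(a)],d@[-np.sin(a),np.cos(a)],"yaw",np.degrees(p[1]-a))
E
```

```text
scene line (array([ 0.5882799 , -0.02889209], dtype=float32), np.float32(-0.038529936), np.float32(0.4514041), 280)
 pin (array([0.5874799 , 0.12136994]), np.float64(-0.07531280612052402), np.float64(0.052289036592184514), np.float64(0.032811454267332375), (np.float64(0.4583486897340373), np.float64(0.7166111018194695)), 1519)
 rel x,y -0.006587567075645404 0.15011968153692837 yaw -2.1075032034369032
side line (array([ 0.57158494, -0.2871105 ], dtype=float32), np.float32(-0.0421884), np.float32(0.42003527), 194)
 pin (array([0.58227283, 0.12071977]), np.float64(-0.07647654218624396), np.float64(0.05035609542832655), np.float64(0.03216422771095512), (np.float64(0.45328353798232923), np.float64(0.7112621173389582)), 1405)
 rel x,y -0.0065222249509192635 0.40791816552983656 yaw -1.9645659182669433
```

The scene view puts the line's middle at about (0.588, -0.029) with yaw -2.2°. The pin axis is at (0.585, 0.121) with yaw -4.3°, so it is 150 mm off on the +y side. The axis height (0.050–0.052 m) and radius (32–33 mm) match the text. The side view's "line" was really the board's edge, so I'll recheck it with tighter limits. Meanwhile I'll move in behind the pin with the jaws along it.

```bash
sed -i 's/(abs(top\[...,1\])<.3)/(abs(top[...,1])<.12)/' h.py
python3 - <<'E'
from h import *
for n in("scene","side"): print(lineaxis(n))
E
python3 -m jog '[[[0.034,-0.039,0,-7,0.5],[0.034,-0.039,0,-7,0.5],[0.034,-0.039,0,-7,0.5],[0.034,-0.039,0,-7,0.5],[0.034,-0.039,0,-7,0.5],[0.034,-0.039,0,-7,0.5],[0.034,-0.039,0,-7,0.5],[0.034,-0.039,0,-7,0.5],[0.034,-0.039,0,-7,0.5],[0.034,-0.039,0,-7,0.5]]]' 40
```

```text
(array([ 0.58837813, -0.02884581], dtype=float32), np.float32(-0.037871607), np.float32(0.45159453), 283)
(array([ 0.5743864 , -0.03077886], dtype=float32), np.float32(-0.043408103), np.float32(0.42657807), 150)
clock: 1.38
eef_pos: [0.5017, 0.2916, 0.232]
tool_rot: [0.001, 0.718, 0.696, 0.003]
ft_force: [1.4, -0.6, 0.4]
opening: 0.504
```

```bash
python3 -m jog '[[[0.03,-0.028,0,0,0.5],[0.03,-0.028,0,0,0.5],[0.023,-0.03,0,0,0.5],[0,0,-0.03,0,0.5],[0,0,-0.03,0,0.5],[0,0,-0.03,0,0.5],[0,0,-0.03,0,0.5],[0,0,0,0,0.5]]]'
python3 - <<'E'
from h import *
for n in("scene","side"): cv2.imwrite(f"pics/{n}1.png",env.get_image(n)["pixels"])
E
```

```text
clock: 2.05
eef_pos: [0.5953, 0.1932, 0.1115]
tool_rot: [0.004, 0.726, 0.688, 0.007]
ft_force: [-1.0, -0.3, -1.2]
opening: 0.502
```

View pics/side1.png

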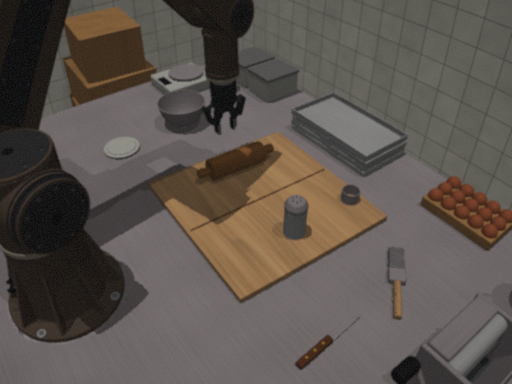

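The side view shows the gripper behind the pin at about (225,115), clear of both the bowl (180,112) and the pin (238,160). I'll descend now.

```bash
python3 -m jog '[[[-0.005,0,-0.02,0,0.5],[-0.005,0,-0.02,0,0.5],[0,0,-0.01,0,0.5],[0,0,0,0,0.5],[0,0,0,0,0.5]]]'
python3 - <<'E'
from h import *
for n in("scene","side"):
    cv2.imwrite(f"pics/{n}2.png",cv2.resize(env.get_image(n)["pixels"][100:260,150:350],None,fx=3,fy=3))
E
```

```text
clock: 2.57
eef_pos: [0.594, 0.1971, 0.0757]
tool_rot: [0.009, 0.725, 0.689, 0.016]
ft_force: [-0.7, 0.0, -0.1]
opening: 0.498
```

View pics/side2.png

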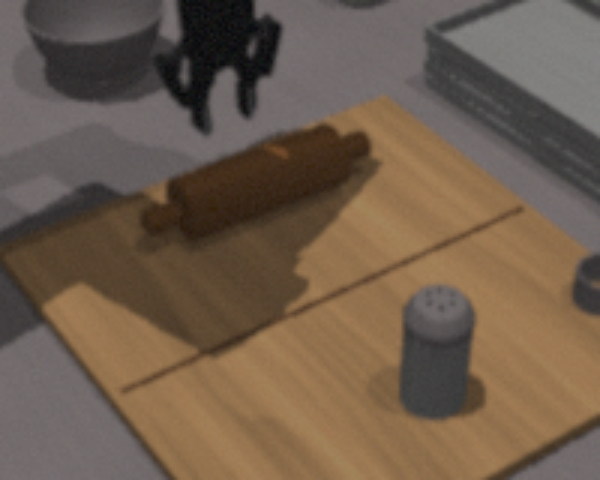

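View pics/scene2.png

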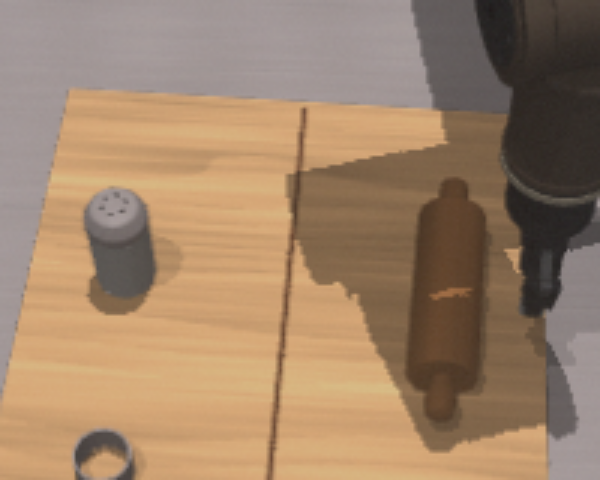

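```bash
python3 -m jog '[[[-0.01,-0.005,-0.02,0,0.5],[0,0,0,0,0.5]]]'
python3 - <<'E'
from h import *
from scipy.spatial.transform import Rotation as R
q=env.get_obs()["tool_rot"];print(R.from_quat([q[1],q[2],q[3],q[0]]).as_matrix().round(3))
E
```

```text
clock: 2.83
eef_pos: [0.5864, 0.1927, 0.0585]
tool_rot: [0.01, 0.725, 0.689, 0.018]
ft_force: [-2.3, -0.4, -0.5]
opening: 0.503
[[ 0.05   0.998  0.04 ]
 [ 0.999 -0.051  0.011]
 [ 0.013  0.04  -0.999]]
```

```bash
python3 -m jog '[[[0,-0.01,0.001,0,0.5],[0,-0.01,0.001,0,0.5],[0,-0.007,0,0,0.5],[0,-0.006,0,0,0.5],[0,-0.006,0,0,0.5]]]'
python3 - <<'E'
from h import *
print(pinaxis("scene"));print(pinaxis("side"))
E
```

```text
clock: 3.25
eef_pos: [0.59, 0.1529, 0.0668]
tool_rot: [0.011, 0.725, 0.688, 0.022]
ft_force: [-9.7, 16.7, 27.2]
opening: 0.501
(array([0.58829026, 0.1126381 ]), np.float64(-0.07534223393178659), np.float64(0.052924749815334564), np.float64(0.03215694092044882), (np.float64(0.45936638676534447), np.float64(0.7172141244930643)), 1344)
(array([0.58325655, 0.11208493]), np.float64(-0.07221327965793055), np.float64(0.049753643722499075), np.float64(0.03270064275424986), (np.float64(0.45426615560934896), np.float64(0.7122469479946185)), 1427)
```

The upright finger climbed on the pin, with 27 N upward while the pin advanced only 9 mm. Friction is too high for a side push, so I'll back off and roll it with strokes over the top of the barrel.

```bash
python3 -m jog '[[[0,0.012,0.01,0,0.5],[0,0.01,0.02,0,0.2],[0,0,0.03,0,0.1],[0,0,0,0,0.0],[0,0,0,0,0.0],[0,0,0,0,0.0]]]'
cat >> h.py <<'E'
def rep():
    from scipy.spatial.transform import Rotation as R
    o=env.get_obs();q=o["tool_rot"];M=R.from_quat([q[1],q[2],q[3],q[0]]).as_matrix()
    print("t",o["clock"].round(2),"tcp",o["eef_pos"].round(4),"F",o["ft_force"].round(1),"open",o["opening"].round(2),"ztool",M[:,2].round(3),"yaw",np.degrees(np.arctan2(M[1,1],M[0,1])).round(1))
    L0=np.array([.588,-.030]);a=-.040
    for n in("scene","side"):
        try:
            p=pinaxis(n);c=p[0]+(0.0025 if n=="side" else -.0025)*np.array([1,0]);d=c-L0
            print(n,"pin",c.round(4),"zc",round(p[2],4),"r",round(p[3],4),"rel",(d@[np.cos(a),np.sin(a)]).round(4),(d@[-np.sin(a),np.cos(a)]).round(4),"yaw",np.degrees(p[1]-a).round(1),p[5])
        except Exception as e: print(n,e)
E
python3 -c "from h import *;rep()"
```

```text
clock: 3.85
eef_pos: [0.5927, 0.1713, 0.1339]
tool_rot: [0.012, 0.726, 0.687, 0.024]
ft_force: [-0.3, -0.1, 0.8]
opening: 0.003Traceback (most recent call last):
  File "<string>", line 1, in <module>
    from h import *;rep()
                    ~~~^^
  File "h.py", line 60, in rep
    print("t",o["clock"].round(2),"tcp",o["eef_pos"].round(4),"F",o["ft_force"].round(1),"open",o["opening"].round(2),"ztool",M[:,2].round(3),"yaw",np.degrees(np.arctan2(M[1,1],M[0,1])).round(1))
              ^^^^^^^^^^^^^^^^
AttributeError: 'float' object has no attribute 'round'
```

```bash
sed -i 's/o\["clock"\].round(2)/round(float(o["clock"]),2)/;s/o\["opening"\].round(2)/round(float(o["opening"]),2)/' h.py
python3 -c "from h import *;rep()"
```

```text
t 3.85 tcp [0.5927 0.1713 0.1339] F [-0.3 -0.1  0.8] open 0.0 ztool [ 0.051  0.015 -0.999] yaw -3.3
scene pin [0.5861 0.1124] zc 0.0524 r 0.0326 rel -0.0076 0.1422 yaw -1.9 1478
side pin [0.5859 0.1122] zc 0.05 r 0.0325 rel -0.0078 0.142 yaw -2.0 1410
```

```bash
python3 -m jog '[[[-0.006,-0.03,0,0,0],[-0.006,-0.024,-0.01,0,0],[0,0,-0.024,0,0],[0,0,0,0,0]]]'
python3 -c "from h import *;rep()"
```

```text
clock: 4.28
eef_pos: [0.5791, 0.1149, 0.0965]
tool_rot: [0.011, 0.726, 0.687, 0.023]
ft_force: [-1.3, 0.1, -1.1]
opening: 0.001
t 4.28 tcp [0.5791 0.1149 0.0965] F [-1.3  0.1 -1.1] open 0.0 ztool [ 0.048  0.015 -0.999] yaw -3.2
scene pin [0.6056 0.1109] zc 0.0567 r 0.029 rel 0.012 0.1415 yaw -1.8 1099
side pin [0.5861 0.1121] zc 0.05 r 0.0324 rel -0.0076 0.142 yaw -2.3 1397
```

```bash
python3 -m jog '[[[0.005,0.006,-0.009,0,0],[0,0,-0.002,0,0]]]'
python3 -m jog '[[[0,0,-0.002,0,0]]]'
```

```text
clock: 4.55
eef_pos: [0.5877, 0.1229, 0.0895]
tool_rot: [0.013, 0.726, 0.687, 0.025]
ft_force: [-0.1, 1.0, 0.2]
opening: 0.004
clock: 4.63
eef_pos: [0.5883, 0.1238, 0.0876]
tool_rot: [0.013, 0.726, 0.687, 0.025]
ft_force: [-0.2, 0.3, 0.1]
opening: 0.004
```

```bash
python3 -m jog '[[[0,-0.004,-0.003,0,0]]]'
python3 -m jog '[[[0,-0.006,-0.002,0,0]]]'
python3 -m jog '[[[0,-0.006,-0.002,0,0]]]'
```

```text
clock: 4.72
eef_pos: [0.5888, 0.1209, 0.0853]
tool_rot: [0.013, 0.725, 0.688, 0.026]
ft_force: [-20.6, 4.3, 71.7]
opening: 0.001
clock: 4.8
eef_pos: [0.5886, 0.116, 0.0853]
tool_rot: [0.013, 0.725, 0.688, 0.026]
ft_force: [-27.5, 4.6, 76.3]
opening: 0.001
clock: 4.88
eef_pos: [0.5881, 0.1108, 0.0856]
tool_rot: [0.012, 0.725, 0.689, 0.026]
ft_force: [-19.2, 2.0, 47.2]
opening: -0.001
```

```bash
python3 -m jog '[[[0,-0.008,0,0,0],[0,-0.008,0,0,0]]]'
python3 -c "from h import *;rep()"
```

```text
clock: 5.05
eef_pos: [0.5882, 0.0955, 0.0877]
tool_rot: [0.013, 0.724, 0.689, 0.027]
ft_force: [0.3, -0.5, -0.2]
opening: 0.0
t 5.05 tcp [0.5882 0.0955 0.0877] F [ 0.3 -0.5 -0.2] open 0.0 ztool [ 0.057  0.019 -0.998] yaw -2.8
scene pin [0.608  0.0979] zc 0.0568 r 0.029 rel 0.0148 0.1286 yaw -1.6 1044
side pin [0.5853 0.0973] zc 0.0501 r 0.0324 rel -0.0078 0.1271 yaw -2.1 1372
```

Rolling works: the pin advanced about 15 mm for about 27 mm of finger travel. I'll repeat with lighter pressure and longer strokes.

```bash
python3 -m jog '[[[0,0.006,0.008,0,0],[0,0.008,-0.002,0,0],[0,0,-0.004,0,0],[0,0,0,0,0]]]'
python3 -c "from h import *;rep()"
```

```text
clock: 5.48
eef_pos: [0.5887, 0.111, 0.0894]
tool_rot: [0.013, 0.724, 0.689, 0.027]
ft_force: [0.2, -0.8, -0.1]
opening: 0.0
t 5.48 tcp [0.5887 0.111  0.0894] F [ 0.2 -0.8 -0.1] open 0.0 ztool [ 0.057  0.018 -0.998] yaw -2.9
scene pin [0.6034 0.0897] zc 0.0568 r 0.0287 rel 0.0106 0.1202 yaw -1.1 1163
side pin [0.5855 0.0913] zc 0.0501 r 0.0324 rel -0.0074 0.1211 yaw -2.2 1436
```

```bash
python3 -m jog '[[[0,-0.006,-0.0035,0,0],[0,-0.012,-0.001,0,0],[0,-0.014,-0.0007,0,0],[0,-0.014,-0.0005,0,0]]]'
python3 -m jog '[[[0,0.004,0.008,0,0],[0,0.008,0,0,0],[0,0,0,0,0]]]'
python3 -c "from h import *;rep()"
```

```text
clock: 5.92
eef_pos: [0.5862, 0.0653, 0.0857]
tool_rot: [0.011, 0.723, 0.69, 0.026]
ft_force: [-7.2, 0.2, 12.9]
opening: -0.001
clock: 6.17
eef_pos: [0.5854, 0.0738, 0.0936]
tool_rot: [0.011, 0.724, 0.689, 0.026]
ft_force: [-0.1, -0.1, 0.4]
opening: -0.001
t 6.17 tcp [0.5854 0.0738 0.0936] F [-0.1 -0.1  0.4] open -0.0 ztool [ 0.052  0.019 -0.998] yaw -2.9
scene pin [0.6035 0.0558] zc 0.0568 r 0.0287 rel 0.0121 0.0864 yaw -1.1 1137
side pin [0.5812 0.0555] zc 0.0503 r 0.0323 rel -0.0102 0.0851 yaw -2.3 1495
```

```bash
python3 -m jog '[[[0.001,-0.003,-0.005,0,0],[0,-0.006,-0.003,0,0],[0,-0.012,-0.001,0,0],[0,-0.014,-0.0007,0,0],[0,-0.014,-0.0005,0,0]]]'
python3 -m jog '[[[0,0.004,0.008,0,0],[0,0.008,0,0,0],[0,0.004,0,0,0]]]'
python3 -c "from h import *;rep()"
```

```text
clock: 6.68
eef_pos: [0.5842, 0.0267, 0.0858]
tool_rot: [0.009, 0.722, 0.691, 0.025]
ft_force: [-7.4, 0.2, 13.7]
opening: -0.0
clock: 6.93
eef_pos: [0.5834, 0.0397, 0.0933]
tool_rot: [0.009, 0.723, 0.69, 0.025]
ft_force: [0.0, 1.8, -0.2]
opening: 0.001
t 6.93 tcp [0.5834 0.0397 0.0933] F [ 0.   1.8 -0.2] open 0.0 ztool [ 0.048  0.021 -0.999] yaw -2.7
scene pin [0.5987 0.0143] zc 0.0565 r 0.0289 rel 0.0089 0.0447 yaw -1.0 1154
side pin [0.5781 0.0134] zc 0.0506 r 0.032 rel -0.0117 0.043 yaw -2.3 1557
```

```bash
python3 -m jog '[[[0,-0.004,-0.002,0,0],[0,0,0,0,0],[0,0,0,0,0]]]'
python3 -c "from h import *;rep()"
```

```text
clock: 7.28
eef_pos: [0.5832, 0.0368, 0.0897]
tool_rot: [0.009, 0.722, 0.691, 0.024]
ft_force: [-0.8, -0.5, -0.4]
opening: 0.001
t 7.28 tcp [0.5832 0.0368 0.0897] F [-0.8 -0.5 -0.4] open 0.0 ztool [ 0.047  0.021 -0.999] yaw -2.5
scene pin [0.5981 0.0046] zc 0.0562 r 0.029 rel 0.0087 0.035 yaw -1.0 1238
side pin [0.5774 0.006 ] zc 0.05 r 0.0326 rel -0.012 0.0356 yaw -1.9 1592
```

```bash
python3 -m jog '[[[0,-0.016,0,0,0],[0,-0.002,-0.003,0,0],[0,-0.007,-0.001,0,0],[0,-0.008,-0.0007,0,0],[0,-0.008,-0.0005,0,0]]]'
python3 -m jog '[[[0,0.001,0.008,0,0],[0,0.008,0.002,0,0],[0,0,0,0,0],[0,0,0,0,0],[0,0,0,0,0]]]'
python3 -c "from h import *;rep()"
```

```text
clock: 7.8
eef_pos: [0.5819, -0.0038, 0.0859]
tool_rot: [0.008, 0.722, 0.692, 0.024]
ft_force: [-7.5, 0.8, 16.3]
opening: -0.0
clock: 8.22
eef_pos: [0.5818, 0.0056, 0.0963]
tool_rot: [0.008, 0.722, 0.691, 0.024]
ft_force: [0.2, -0.4, -0.2]
opening: -0.002
t 8.22 tcp [0.5818 0.0056 0.0963] F [ 0.2 -0.4 -0.2] open -0.0 ztool [ 0.045  0.022 -0.999] yaw -2.5
scene pin [ 0.5974 -0.0121] zc 0.0568 r 0.0288 rel 0.0087 0.0183 yaw -1.8 1097
side pin [ 0.5761 -0.0111] zc 0.0503 r 0.0323 rel -0.0126 0.0184 yaw -2.0 1625
```

```bash
python3 -m jog '[[[0,-0.002,-0.006,0,0],[0,-0.002,-0.004,0,0],[0,-0.005,-0.0015,0,0],[0,-0.006,-0.0007,0,0],[0,-0.006,-0.0006,0,0],[0,-0.006,-0.0006,0,0]]]'
python3 -c "from h import *;rep()"
```

```text
clock: 8.82
eef_pos: [0.5805, -0.021, 0.0858]
tool_rot: [0.007, 0.722, 0.692, 0.024]
ft_force: [-6.1, 0.7, 17.7]
opening: -0.001
t 8.82 tcp [ 0.5805 -0.021   0.0858] F [-6.1  0.7 17.7] open -0.0 ztool [ 0.044  0.023 -0.999] yaw -2.4
scene pin [ 0.5979 -0.0234] zc 0.0568 r 0.0288 rel 0.0096 0.007 yaw -2.1 1049
side pin [ 0.575  -0.0231] zc 0.0502 r 0.0324 rel -0.0133 0.0064 yaw -2.3 1554
```

```bash
python3 -m jog '[[[0,-0.004,-0.0007,0,0],[0,-0.004,-0.0006,0,0],[0,-0.002,-0.0005,0,0]]]'
python3 -c "from h import *;rep()"
```

```text
clock: 9.17
eef_pos: [0.5797, -0.0326, 0.0856]
tool_rot: [0.007, 0.722, 0.691, 0.024]
ft_force: [-5.8, 1.2, 20.0]
opening: 0.001
t 9.17 tcp [ 0.5797 -0.0326  0.0856] F [-5.8  1.2 20. ] open 0.0 ztool [ 0.044  0.024 -0.999] yaw -2.5
scene pin [ 0.5959 -0.0288] zc 0.057 r 0.0285 rel 0.0079 0.0015 yaw -2.3 1094
side pin [ 0.5742 -0.0283] zc 0.0502 r 0.0325 rel -0.0139 0.0012 yaw -2.1 1550
```

Only 1.3 mm is left. I'll lift straight up, move away in +y, let the pin settle and re-measure.

```bash
python3 -m jog '[[[0,0,0,0,0],[0,0,0.01,0,0],[0,0,0.03,0,0],[0,0.02,0.035,0,0],[0,0.04,0.02,0,0],[0,0.04,0,0,0],[0,0.04,0,0,0],[0,0.04,0,0,0],[0,0,0,0,0],[0,0,0,0,0]]]'
python3 - <<'E'
from h import *
rep();rep()
for n in("scene","side"):
    print(lineaxis(n))
    cv2.imwrite(f"pics/{n}9.png",env.get_image(n)["pixels"])
im,hsv,P,top=measure("scene")
m=(P[...,2]>0.035)&(P[...,2]<0.2)&(P[...,0]>0.4)&(P[...,0]<.85)&(abs(P[...,1])<0.35)
k,l,st,ce=cv2.connectedComponentsWithStats(m.astype(np.uint8))
for i in range(1,k):
    if st[i,4]>40:
        Q=P[l==i];print(ce[i].round(),Q.min(0).round(3),Q.max(0).round(3))
E
```

```text
clock: 10.1
eef_pos: [0.5785, 0.1514, 0.186]
tool_rot: [0.006, 0.724, 0.689, 0.025]
ft_force: [0.4, 0.0, -1.0]
opening: 0.001
t 10.1 tcp [0.5785 0.1514 0.186 ] F [ 0.4  0.  -1. ] open 0.0 ztool [ 0.044  0.025 -0.999] yaw -2.9
scene pin [ 0.5769 -0.0286] zc 0.0527 r 0.0324 rel -0.0112 0.001 yaw -1.9 1510
side pin [ 0.5752 -0.0288] zc 0.0504 r 0.0323 rel -0.0128 0.0007 yaw -2.0 1640
t 10.2 tcp [0.5786 0.15   0.1858] F [-0.2 -0.2 -0.1] open 0.0 ztool [ 0.044  0.025 -0.999] yaw -3.0
scene pin [ 0.577  -0.0286] zc 0.0529 r 0.0323 rel -0.0111 0.001 yaw -2.0 1516
side pin [ 0.5755 -0.0285] zc 0.0498 r 0.0328 rel -0.0125 0.001 yaw -2.2 1651
(array([ 8.1320757e-01, -3.6021823e-04], dtype=float32), np.float32(1.5318959), np.float32(0.23917818), 128)
(array([0.6597466 , 0.03752783], dtype=float32), np.float32(-0.75123715), np.float32(0.23404248), 7)
[245. 195.] [ 0.449 -0.067  0.035] [0.708 0.01  0.091]
[189. 179.] [ 0.527 -0.212  0.035] [ 0.584 -0.155  0.137]
[184. 252.] [ 0.736 -0.206  0.035] [ 0.788 -0.153  0.059]
```

View pics/scene9.png

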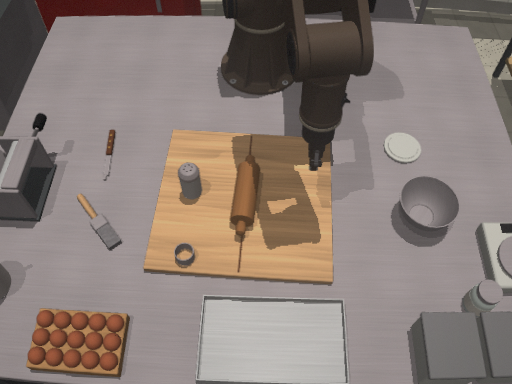

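View pics/side9.png

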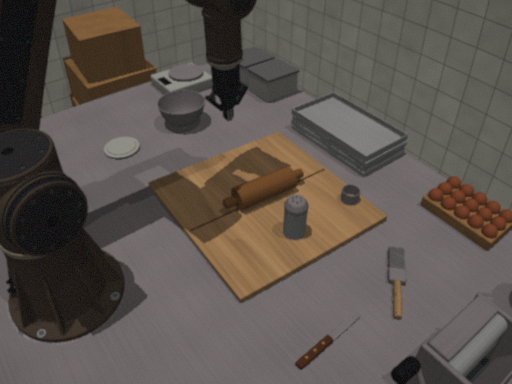

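```bash
python3 -c "
from station import env
print(env.job_done())"
```

```text
the job is handed in; nothing more can be done
None
```

The pin is on the line and at rest, and I handed the job in at about 10.2 s of the 54 s allowed. I rolled it about 150 mm in -y with shut-finger strokes over the top of its barrel.

**Last checks:** both cameras, read twice 0.1 s apart, gave the same result with no drift:

| Check | Measured | Limit |
|---|---|---|
| Distance of pin axis from the line | about 1 mm | 12 mm |
| Offset along the line | about -12 mm | 50 mm |
| Angle to the line | about 2° (0.035 rad) | 0.16 rad |
| Axis height above the table | 50–53 mm | 49–57 mm |

The shaker and cutter measured within about 2 mm of where they started. The bowl, lid, knife and brush look unmoved in the pictures, but I did not measure them.

**What went wrong or disagreed:**
- **First push:** I pushed on the rear of the upper half with the fingers upright. They gripped and climbed (27 N upward) while the pin moved about 9 mm, so I switched to strokes over the top.
- **First top stroke:** it pressed with up to 76 N on the fingertips. Later strokes read 13–20 N.
- **Line position:** the two cameras disagreed by 2–3 mm, so I used the average. I could not re-measure the line at the end because the pin covers it.
- **Rolling angle:** I worked it out from the travel (roughly 4 rad) and did not measure it. Finger travel was about twice the pin's, which fits rolling.

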